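# Load the display test jig, hold its sprung lid down and bolt it

### The arm

A 7-joint arm with a two-finger parallel gripper is mounted at the origin on a cart in front of the work surface, level with it; the furniture and walls round the work are solid. World frame = base frame: x ahead of the robot, y to its left, z up, the work surface at z = 0. Lengths are in mm, angles in rad, forces in N, time in s.
With the tool pointing down it reaches from about 400 to 850 mm from the base axis. Payload 6.9 kg.
Tool frame: the origin (TCP) lies between the finger pads; the fingertips stand 25 mm ahead of it and the grasp point (between the pads) lies 6 mm ahead of it; z points along the fingers, y is the line along which they close (so a half turn about z gives the same grasp; the last joint's range is limited). The gripper opens to 85 mm and grips with 20 to 120 N. Pads are 22 mm wide; open, the fingers measure 114 mm over their backs; the gripper's body (76 mm by 85 mm) begins 54 mm behind the grasp point. The pads swing forward as they close: fully open they stand 13 mm farther back than shut.
Start: joints at [1.208, 0.507, -0.238, 1.5, 0.126, 1.149, -0.155], TCP at [281.798, -557.855, 256.275] pointing down, gripper open.
Joint ranges: [-3.08, 3.08], [-0.24, 2.05], [-1.43, 1.35], [0, 2.5], [-1.52, 4.66], [0.17, 1.96], [-2.89, 2.89]. Speed limits (rad/s): [2.39, 2.39, 3.14, 3.14, 3.14, 3.14, 3.14].

### API

Orientations are given as [roll, pitch, yaw] about the fixed x, y, z axes, in that order (R = Rz(yaw) Ry(pitch) Rx(roll)).
In Python, from rig import ctrl gives the robot as it stands.
- The arm moves only by the tool step_arm, never from a script. Its argument "plan" is a list of rows, each a list of 7 numbers: the shift along the tool's x, y, z in m, then the turn, a rotation vector about the tool's x, y, z in degrees, then the opening, from 0 (shut) to 1 (fully open). In form: [[x, y, z, wx, wy, wz, grip], ...]. A call has 1 to 20 rows; each row shifts and turns the commanded pose from where the row before left it, along the tool's axes as they then stand; what a row does not reach is not made up. A row lasts 1/8 s, in which the tool goes at most 62.5 mm and 10.7 degrees, less where a joint would pass 70% of its speed; a pose out of reach is approached as far as the arm can. A call is refused whole if a number of a shift passes 0.0625 or a number of a turn 10.7, either way. A call with a gripper value outside its range is refused whole. The fingers move at their own pace and stop on an object; "force" is the grip in N (left out, the last holds). Time passes only in rows, so rows that do not move let the fingers close. It gives the time, the measured TCP pose, the force, the opening and the grip force at its end, in the units of the state.
- ctrl.sense(): the state, without advancing time (a new reading comes with each control period).
- ctrl.snapshot(name): name is "scene" or "top" or "wrist"; returns a dict with "pixels" (384x512x3 uint8, red, green, blue), "range_z" (384x512 float32, mm along the optical axis (not along the pixel's ray), 0 where there is no reading), "camera_matrix" (3x3 intrinsics, pixels), "R" (3x3) and "t" (3): a world point X has camera coordinates R X + t. Camera axes: x right, y down, z forward; pixel columns grow to the right and rows downward; lengths in mm; the calibration is good to about 2 mm. A picture is of the moment at which its call begins.
- ctrl.hand_in(): hands the job in; it is judged then, once.
Trained networks look in the newest picture that a camera, given by its name, has taken for a name from the list of things; names that differ only in an ending like _2 or _b are one class to them, and where a whole thing is asked for, a point or a joint stands for the part that bears it (a point fixed in the world has none). Each returns a list of dicts, best first, with "conf" (0 to 1); they miss things now and then, are a little off and sometimes report something else, mostly with a low value. They report only what shows in the picture. A call takes as long as a camera call. They do not tell look-alikes from the thing itself.
- ctrl.cut_out(camera, query): "mask" (384x512 bool, what is visible of it) and "location" ([column, row] in pixels, amid what is visible of it).
The state is a dict: "time_s": time; "joint_pos": joint angles; "joint_vel": joint speeds; "joint_efforts": joint torques, N m; "tcp_pos": TCP position; "tcp_rot": TCP orientation; "force": force on the tool from outside, world axes, zero at the start; "torque": the same for the moment, N m; "opening": finger opening in mm; "grasp_force": force on a finger pad.
Only numpy, scipy, OpenCV 4.12 (cv2) and the standard library are available. Lean on these libraries where they do the work, as an engineer would, in place of code of your own. Each camera call takes 0.05 s, during which the arm holds its last target. There are 200 camera calls.

### The job

Put the loose display module into the nest of the open clamshell test jig, flat between the steel locating pins, face up and with its ribbon tail toward the jig's front, and swing the lid down onto it. Then press the lid down against the sprung contact plate and slide the lid's bolt fully home through the eye of its keeper, so that the lid stays down when you let go; the eye's height is adjustable and nobody noted how it was set, so feel for the depth at which the bolt goes in. Do not lean hard on the closed jig, the display is thin glass, and leave the spare circuit board, the flux pot and the solder reel where they are.

Things in the scene. Friction and masses are not known exactly. Their poses are not given: they have to be found in the camera images.
- display: display module, blue glass in a pale frame: stiff plate 82 x 46 x 9 mm, lying face up on the bench; an orange ribbon tail sticks 10 mm out of one short end (no collider). Frame: x along its length, tail at -x, z out of the screen. The plate spans x -36 to +46 (middle x = +5), y -23 to +23, z 1 to 10 mm (the origin starts 1 mm under the bench top). Grasp it across its 46 mm width.
- jig: clamshell test jig fixed to the bench: dark base, x -85 to +92, y -104 to +104 mm, deck 34 mm high. Origin under its middle on the bench; front at -x, +x to the rear, +y left seen from the front. Lid hinged at the rear: hinge line along y at x = +78, z = +60 mm. The lid has two rubber feet below that press on the display, and a sliding bolt on its upper face.
- nest (a point): middle of the sprung contact plate's top (66 x 36 mm, 43 mm over the bench, 9 mm over the deck); axes as the jig. The middle of the display's plate belongs here. Eight round-topped pins, 8 mm thick, 7 mm above it, at x +-33, y +-28.5 and x +-46.5, y +-17 mm: 1.5 mm play all round. Fingers fit between the long sides' pins. It yields up to 8 mm under the lid's feet (10 to 21 N).
- jig_lid (a joint): lid angle, rad: 0 level, grows as it opens up and back (1.57 upright). Stiff hinge, stays where left. Unpressed on a loaded display it rests at about 0.06; the bolt can enter its keeper somewhere between +0.045 and -0.042, where bump stops end the travel. The lid is a plate 8 mm thick, 150 mm wide, reaching 156 mm from the hinge line, its middle plane through that line.
- lid_front (a point): point on the lid's outer (upper) face, in the middle of its width, 148 mm from the hinge line, 8 mm from the front edge; x along the lid to the hinge, z out of the upper face. The strip 136 to 156 mm from the hinge is bare, for pushing; the bolt's gear stands behind it, up to 28 mm high.
- jig_bolt (a joint): bolt's travel along the lid to the jig's right (-y), m: 0 drawn back, 0.024 fully home in the keeper. Rod 10 mm thick, its end flat, 122 mm from the hinge line, axis 12 mm over the lid's middle plane; stiff, stays where left. Its end meets the keeper's face at about 0.010 and enters only while the lid is held at the height of the eye; any higher or lower it is stopped there.
- thumb_rest (a point): middle of the flat of the bolt's thumb rest, 19 mm above the lid's upper face; moves with bolt and lid. The flat is 44 mm long (along y) and 24 mm wide, between two upstanding ends 6 mm thick and 9 mm high that can be pushed sideways. Pressing on the flat presses the lid down too (about 8 N to start it, 15 N at the bump stops).
- keeper_foot (a point): foot of the bolt's keeper, on the deck right of the lid, axes as the jig. The keeper is a steel block 30 x 16 mm on a slotted bracket, with an eye 13 mm high for the 10 mm rod, through which the bolt goes along -y. The eye's middle is set each time somewhere between 34 and 42 mm above this point; the rod's axis lies 38 mm above it when the lid is at 0.
- spare_board: spare circuit board, 62 x 87 x 13 mm, lying on the bench; not part of the job
- flux_pot: round flux jar, 52 mm across, 42 mm high; not part of the job
- solder_reel: solder reel standing on its flange, 60 mm across, 46 mm high; not part of the job
Mind the look-alikes: they are no part of the job. Leave any brown, turquoise or yellow look-alike of the display alone.

How it is judged (in metres and radians):
On the way, in this order (a step that is already met when the one before it is completed fails the run):
1. the display lies in the nest, tail to the front, let go, with the lid still open (x of display in the frame of nest between -0.009 and -0.001 m and y of display in the frame of nest between -0.004 and 0.004 m and z of display in the frame of nest below 0.002 m and angle between display's own z axis and vertical below 0.06 rad and angle between the x axis of display and the x axis of jig, either way round below 0.12 rad and contact force between the fingers and display below 0.1 N and value of joint jig_lid above 1 rad), for 0.2 s.
2. the lid is down on the display (value of joint jig_lid below 0.085 rad), for 0.1 s.
3. the lid is held down and the bolt home (value of joint jig_lid below 0.05 rad and value of joint jig_bolt above 0.018 m), for 0.2 s.
At the end, for the whole second after the job is handed in: The display lies flat in the nest, its middle within 4 mm of the nest's and its length along the jig's within 0.12 rad, pressed at least 0.8 mm down by the lid; the lid is below 0.05 rad and the bolt at least 18 mm of its 24 mm home, holding the lid with nobody touching it (all of step 3 and x of display in the frame of nest between -0.009 and -0.001 m and y of display in the frame of nest between -0.004 and 0.004 m and z of display in the frame of nest below -0.0018 m and angle between the x axis of display and the x axis of jig, either way round below 0.12 rad and angle between display's own z axis and vertical below 0.06 rad and linear speed of display below 0.01 m/s).
It fails at once if with the lid (nearly) shut, the fingers press on the jig, its lid or its bolt with more than 45 N (value of joint jig_lid below 0.055 rad and contact force between the fingers and jig above 45 N).
It fails at once if the spare board, the flux pot or the solder reel is pushed more than 30 mm from its place (distance of any of spare_board, flux_pot, solder_reel from where it was at the start of the episode above 0.03 m).
It also fails if it takes over 64 s, if anything falls off the work surface, if the arm or the gripper's body presses on something with over 40 N, if the wrist force passes 120 N, or if a joint passes its speed limit or range.

## Working session

There is one attempt and no reset: what is moved stays moved. The work goes in short steps, Python scripts to look and compute and a tool call to move; the robot and the scene stay as the last step left them, time stands still between calls to the robot, and variables do not carry over. Pictures are saved under pics/ and viewed, at most 10 in all, crops included, and the job is handed in when it is done.

Besides the shell and the picture viewer there is one more tool, called after "Emit:" by a JSON object that holds its "fn" and its "kwargs", one argument or row to a line. step_arm: Moves the arm, as the interface text tells. Its arguments: {"type":"object","properties":{"plan":{"type":"array","items":{"type":"array","items":{"type":"number"}}},"force":{"type":"number"}},"required":["plan"]}

```bash
ls; mkdir -p pics; cat > h.py <<'E'
import numpy as np, cv2
from rig import ctrl
from scipy.spatial.transform import Rotation as Ro
def snap(n,f=None):
    s=ctrl.snapshot(n)
    if f: cv2.imwrite('pics/'+f,s['pixels'][:,:,::-1])
    return s
def cloud(s):
    K=s['camera_matrix'];z=s['range_z'];v,u=np.mgrid[:384,:512]
    P=np.stack([(u-K[0,2])/K[0,0]*z,(v-K[1,2])/K[1,1]*z,z],-1)
    return (P-s['t'])@s['R']   # R^T (P-t)
def proj(s,X):
    c=s['R']@np.asarray(X,float)+s['t'];p=s['camera_matrix']@c;return p[:2]/p[2]
E
python3 - <<'E'
from h import *
print(ctrl.sense())
for n in ['top','scene']:
    s=snap(n,n+'0.png');C=cloud(s);np.savez('/tmp/'+n,**s)
    print(n,'cam',-s['R'].T@s['t'])
    for q in ['display','jig','jig_lid','jig_bolt','thumb_rest','lid_front','keeper_foot','spare_board','flux_pot','solder_reel']:
        for d in ctrl.cut_out(n,q)[:4]:
            m=d['mask']&(s['range_z']>0)
            if m.sum(): print(q,round(d['conf'],2),np.round(d['location']),m.sum(),np.median(C[m],0).round(),s['pixels'][m].mean(0).round())
a=cv2.imread('pics/top0.png');b=cv2.imread('pics/scene0.png')
E
```

```text
pics
{'time_s': 0.0, 'joint_pos': array([ 1.20850585,  0.50833267, -0.23750767,  1.50114877,  0.12572732,
        1.1488854 , -0.15478574]), 'joint_vel': array([ 0.00226861,  0.0016547 ,  0.00023711,  0.00148871, -0.00269478,
        0.00075265,  0.0012102 ]), 'joint_efforts': array([-1.98217945e-04, -6.20601225e+01, -2.18646012e+00, -2.49655062e+01,
        1.28853330e-02,  1.18152844e-02, -1.43479519e-05]), 'tcp_pos': array([ 281.53038223, -557.48591405,  255.42675287]), 'tcp_rot': array([-3.13981123e+00,  6.64923048e-05,  4.67820179e-01]), 'force': array([0.12221445, 0.19265467, 0.95286677]), 'torque': array([0.02038054, 0.00658274, 0.01860736]), 'grasp_force': 0.0, 'opening': 85.24753239537615}
top cam [ 310.17401306  -40.03758981 1076.69572721]
display 0.77 [362. 200.] 507 [ 474. -306.    8.] [ 63.  75. 108.]
display 0.68 [291. 250.] 514 [333. -99.   8.] [  4. 154. 155.]
display 0.67 [201. 260.] 504 [309. 158.   8.] [129.  82.  44.]
display 0.63 [340. 246.] 464 [ 348. -229.    8.] [176. 152.   1.]
jig 0.83 [267. 180.] 6371 [539. -34.  36.] [135. 144. 147.]
jig_lid 0.66 [267. 142
[... 766 characters left out ...]
. 199.] 124 [ 472. -298.    8.] [ 93. 103. 134.]
display 0.54 [322. 214.] 190 [ 348. -211.    8.] [182. 159.  22.]
jig 0.71 [241. 195.] 4003 [569. -20.  47.] [147. 154. 158.]
jig 0.68 [182. 244.] 395 [436. 261.   6.] [ 87.  95. 105.]
jig_lid 0.67 [235. 166.] 1791 [601. -27. 139.] [176. 182. 191.]
lid_front 0.65 [237. 164.] 1792 [601. -28. 139.] [175. 182. 190.]
lid_front 0.48 [314. 200.] 136 [ 474. -297.    8.] [ 94. 104. 133.]
keeper_foot 0.64 [241. 193.] 4075 [569. -22.  47.] [146. 153. 158.]
spare_board 0.55 [179. 245.] 300 [434. 264.   6.] [ 86.  93. 104.]
flux_pot 0.56 [141. 215.] 276 [644. 294.  31.] [176. 165.  81.]
solder_reel 0.69 [259. 173.] 175 [ 691. -212.   38.] [114. 158. 135.]
```

```bash
python3 - <<'E'
import cv2
a=cv2.imread('pics/top0.png')[100:290,130:400];cv2.imwrite('pics/a.png',cv2.resize(a,None,fx=2.9,fy=2.9,interpolation=cv2.INTER_CUBIC))
b=cv2.imread('pics/scene0.png')[110:270,110:350];cv2.imwrite('pics/b.png',cv2.resize(b,None,fx=3.2,fy=3.2,interpolation=cv2.INTER_CUBIC))
E
```

```text
(no output)
```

View pics/a.png

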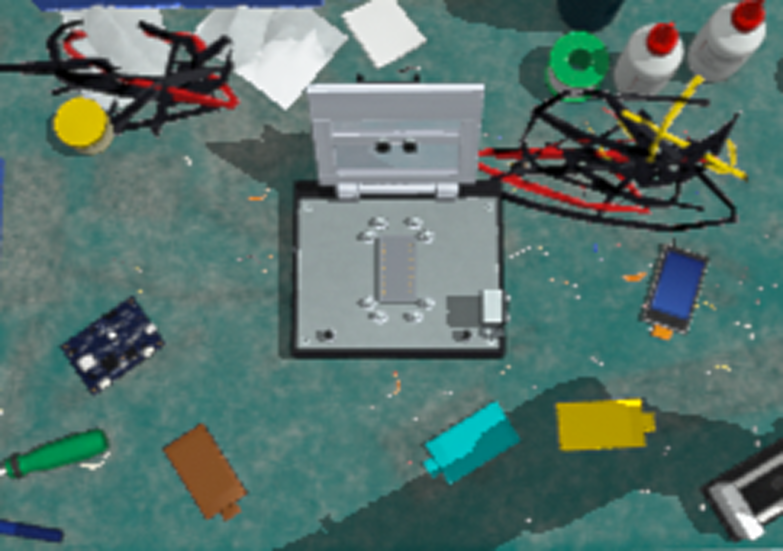

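View pics/b.png

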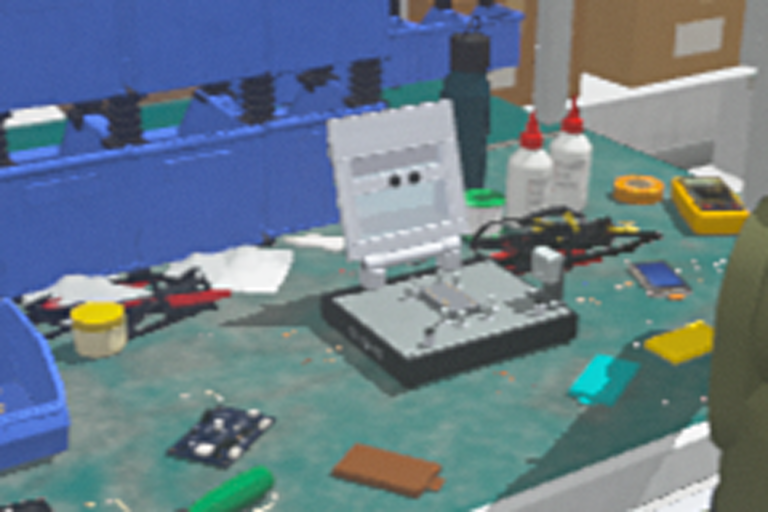

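The blue display (crop ~(678,285), tail pointing toward the robot at ~(662,333)) is the real one. The brown, turquoise and yellow ones are look-alikes. The jig is nearly square to the world with its front toward the robot, lid up, and the keeper at the right (~(492,305)).

```bash
python3 - <<'E'
from h import *
s=dict(np.load('/tmp/top.npz'));C=cloud(s)
def rect(m,z):
    # pixel-boundary based rect in world at height z
    P=C[m][:,:2].astype(np.float32);return cv2.minAreaRect(P)
m=(abs(C[...,2]-34)<4)&(abs(C[...,0]-530)<140)&(abs(C[...,1]+34)<140)
n,l,st,ce=cv2.connectedComponentsWithStats(m.astype(np.uint8))
k=1+st[1:,4].argmax();m=l==k
print('deck',rect(m,34),np.median(C[m],0))
# line fits of left/right edges: per-row extremes
for nm in('min','max'):
    for ax in (0,1):
        P=C[m];o=1-ax;bins=np.round(P[:,o]/6);E=[]
        for b in np.unique(bins):
            q=P[bins==b];E.append(q[getattr(q[:,ax],'arg'+nm)()])
        E=np.array(E)[3:-3];print(nm,'xy'[ax],np.median(E[:,ax]).round(1),'slope',np.polyfit(E[:,o],E[:,ax],1).round(3))
d=s['pixels'].astype(int)
w=(abs(C[...,0]-474)<70)&(abs(C[...,1]+306)<60)&(C[...,2]>4)&(C[...,2]<14)
print('disp',rect(w,8),C[w].mean(0),w.sum())
o=(abs(C[...,0]-474)<75)&(abs(C[...,1]+306)<60)&(d[...,0]>170)&(d[...,2]<80)
print('orange',C[o].round())
L=(C[...,2]>70)&(abs(C[...,0]-600)<120)&(abs(C[...,1]+34)<100)
P=C[L];print('lid',P.min(0),P.max(0))
mp=P[abs(P[:,1]+34)>62];print(np.polyfit(mp[:,2],mp[:,0],1), 'rot about z:',np.linalg.lstsq(np.c_[mp[:,1:],np.ones(len(mp))],mp[:,0],rcond=None)[0])
k=(C[...,2]>60)&(C[...,0]<560)&(C[...,0]>440)&(abs(C[...,1]+110)<40);print('keeper',C[k].mean(0),C[k].min(0),C[k].max(0))
from scipy.spatial.transform import Rotation as R
print(ctrl.sense()['tcp_pos'])
sw=snap('wrist','w0.png');print('wrist cam',-sw['R'].T@sw['t']);print(R.from_euler('xyz',ctrl.sense()['tcp_rot']).as_matrix().round(3), sw['R'].round(3))
E
```

```text
deck ((504.5400390625, -32.42805480957031), (207.73008728027344, 174.87815856933594), 88.2806167602539) [499.27495302 -28.28138656  33.82814732]
min x 417.7 slope [2.60000e-02 4.18499e+02]
min y -135.1 slope [ -0.155 -52.013]
max x 577.1 slope [2.00000e-02 5.79958e+02]
max y 69.8 slope [-1.0000e-02  7.4889e+01]
disp ((470.780517578125, -304.7161560058594), (119.94463348388672, 125.53873443603516), 88.38385772705078) [ 477.177505   -307.01065564    8.17196614] 513
orange [[ 494. -263.   -2.]
 [ 495. -266.   -4.]
 [ 494. -268.    1.]
 [ 494. -271.    1.]
 [ 493. -274.    2.]
 [ 490. -262.    4.]
 [ 490. -265.    3.]
 [ 491. -268.   -0.]
 [ 491. -271.    1.]
 [ 443. -288.    2.]
 [ 443. -289.    6.]
 [ 440. -287.    4.]
 [ 439. -289.    9.]
 [ 440. -293.    1.]
 [ 440. -295.    6.]
 [ 437. -283.    6.]
 [ 437. -286.    5.]
 [ 437. -289.    4.]
 [ 437. -292.    6.]
 [ 437. -294.    7.]
 [ 437. -298.    4.]
 [ 437. -301.    5.]
 [ 434. -283.    6.]
 [ 434. -286.    5.]
 [ 434. -289.    5.]
 [ 434. -292.    3.]
 [ 434. -295.    5.]
 [ 434. -297.    7.]
 [ 434. -301.    3.]
 [ 431. -292.    3.]
 [ 431. -295.    4.]
 [ 431. -297.    7.]]
lid [ 573.3862352  -110.21365863   70.0164539 ] [648.3621846   39.78501999 213.32679543]
[3.18930161e-01 5.55722639e+02] rot about z: [2.47419606e-02 3.20546677e-01 5.56439890e+02]
keeper [ 454.50720077 -121.19869608   85.45559112] [ 440.27961271 -135.55956603   60.59351403] [ 469.2018831  -110.90109494   91.95382345]
[ 281.78708772 -557.87079179  256.28737257]
wrist cam [ 342.84918367 -527.71001484  374.1807474 ]
[[ 0.893  0.451 -0.   ]
 [ 0.451 -0.893 -0.   ]
 [-0.     0.    -1.   ]] [[ 0.451 -0.892 -0.001]
 [-0.859 -0.434  0.271]
 [-0.242 -0.122 -0.963]]
```

```bash
cat >> h.py <<'E'
def down(yaw): return Ro.from_euler('xyz',[np.pi,0,yaw])
def rows(p,yaw,n,g,start=None):
    """n rows from the measured pose to p (mm), yaw, tool pointing down"""
    st=ctrl.sense() if start is None else start
    p0=np.array(st['tcp_pos']);R0=Ro.from_euler('xyz',st['tcp_rot'])
    R1=down(yaw);w=(R0.inv()*R1).as_rotvec();p=np.array(p,float)
    for i in range(n):
        R=R0*Ro.from_rotvec(w*i/n);d=R.inv().apply((p-p0)/n)/1000
        print([*map(float,np.round(d,4)),*map(float,np.round(np.degrees(w)/n,2)),g])
E
python3 - <<'E'
from h import *
rows([475,-306,150],-0.35,8,1)
E
```

```text
[0.0358, -0.0172, 0.0133, 0.0, 0.0, 5.86, 1]
[0.0338, -0.0208, 0.0133, 0.0, 0.0, 5.86, 1]
[0.0315, -0.0241, 0.0133, 0.0, 0.0, 5.86, 1]
[0.0289, -0.0272, 0.0133, 0.0, 0.0, 5.86, 1]
[0.026, -0.03, 0.0133, 0.0, 0.0, 5.86, 1]
[0.0228, -0.0325, 0.0133, 0.0, 0.0, 5.86, 1]
[0.0193, -0.0347, 0.0133, 0.0, 0.0, 5.86, 1]
[0.0157, -0.0364, 0.0133, 0.0, 0.0, 5.86, 1]
```

Emit:
{"fn": "step_arm", "kwargs": {
  "plan": [
    [0.036,-0.017,0.0133,0,0,5.9,1],
    [0.034,-0.021,0.0133,0,0,5.9,1],
    [0.0315,-0.024,0.0133,0,0,5.9,1],
    [0.029,-0.027,0.0133,0,0,5.9,1],
    [0.026,-0.03,0.0133,0,0,5.9,1],
    [0.023,-0.0325,0.0133,0,0,5.9,1],
    [0.019,-0.035,0.0133,0,0,5.9,1],
    [0.016,-0.036,0.0133,0,0,5.9,1],
    [0,0,0,0,0,0,1],
    [0,0,0,0,0,0,1]
  ]
}}

```text
time_s: 2.4
tcp_pos: [476.3, -307.1, 150.0]
tcp_rot: [3.141, 0.0, -0.355]
force: [0.3, -0.6, -0.2]
opening: 85.4
grasp_force: 0.0
```

```bash
cat >> h.py <<'E'
def atplane(s,uv,z):
    """world points where pixel rays meet height z"""
    uv=np.atleast_2d(uv).astype(float);K=s['camera_matrix'];c=-s['R'].T@s['t']
    d=np.c_[(uv[:,0]-K[0,2])/K[0,0],(uv[:,1]-K[1,2])/K[1,1],np.ones(len(uv))]@s['R']
    return c+d*((z-c[2])/d[:,2])[:,None]
def plate(s,near=None,z=10):
    best=None
    for d in ctrl.cut_out('wrist','display'):
        m=d['mask'].astype(np.uint8);c,_=cv2.findContours(m,0,1);c=max(c,key=cv2.contourArea)[:,0]
        P=atplane(s,c,z);r=cv2.minAreaRect(P[:,:2].astype(np.float32))
        print(round(d['conf'],2),r)
E
python3 - <<'E'
from h import *
s=snap('wrist','w1.png');np.savez('/tmp/w1',**s);C=cloud(s)
st=ctrl.sense();print(st['time_s'],st['tcp_pos'],st['tcp_rot'],st['joint_pos'].round(2))
plate(s)
w=(abs(C[...,0]-474)<70)&(abs(C[...,1]+306)<60)&(C[...,2]>6)&(C[...,2]<14)
print(cv2.minAreaRect(C[w][:,:2].astype(np.float32)),np.median(C[w],0))
print(np.median(C[...,2]))
E
```

```text
2.45 [ 475.93978933 -307.76621838  150.15450834] [ 3.14078544e+00 -2.56238900e-04 -3.56478869e-01] [ 0.56  0.52 -0.04  1.8   0.03  0.82 -1.42]
0.82 ((361.6288757324219, -231.63092041015625), (94.21883392333984, 44.43779373168945), 75.87093353271484)
0.65 ((476.8181457519531, -306.1054382324219), (44.6505012512207, 90.49444580078125), 69.67645263671875)
0.53 ((331.2984619140625, -63.51505661010742), (13.223044395446777, 27.87425422668457), 76.51580810546875)
((480.1911926269531, -306.93426513671875), (45.962989807128906, 81.63104248046875), 69.47811889648438) [ 483.01871368 -307.70892046    8.71449695]
6.825701606115053
```

View pics/w1.png

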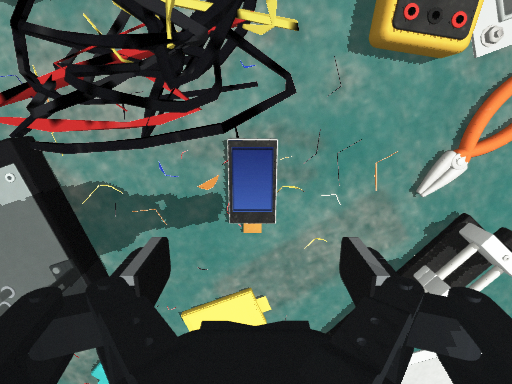

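The real display's tail is at (252,228), and the plate measures 46 x 81.6 mm at (480.2, -306.9) with yaw -0.358, which fits. Descending and grasping.

Emit:
{"fn": "step_arm", "kwargs": {
  "plan": [
    [0.0037,-0.002,0.028,0,0,0,0.8],
    [0,0,0.028,0,0,0,0.8],
    [0,0,0.028,0,0,0,0.8],
    [0,0,0.028,0,0,0,0.8],
    [0,0,0.0075,0,0,0,0.8],
    [0,0,0.0075,0,0,0,0.8],
    [0,0,0,0,0,0,0.8]
  ],
  "force": 30
}}

```text
time_s: 3.38
tcp_pos: [480.7, -306.5, 23.3]
tcp_rot: [3.141, -0.001, -0.356]
force: [-0.4, -0.4, -1.4]
opening: 68.4
grasp_force: 0.0
```

Emit:
{"fn": "step_arm", "kwargs": {
  "plan": [
    [0,0,0,0,0,0,0.4],
    [0,0,0,0,0,0,0.4],
    [0,0,0,0,0,0,0.4],
    [0,0,0,0,0,0,0.4],
    [0,0,0,0,0,0,0.4]
  ],
  "force": 30
}}

```text
time_s: 4.0
tcp_pos: [481.0, -306.4, 23.9]
tcp_rot: [3.141, -0.001, -0.356]
force: [0.1, -0.8, 6.4]
opening: 45.0
grasp_force: 31.0
```

```bash
python3 - <<'E'
from h import *
s=snap('wrist','w2.png');st=ctrl.sense();print(st)
E
```

```text
{'time_s': 4.05, 'joint_pos': array([ 0.54502657,  0.70054401, -0.03271368,  1.89967963,  0.04125924,
        0.54044229, -1.4421171 ]), 'joint_vel': array([-3.67536716e-04,  1.09174241e-03, -1.15926332e-03,  9.32556187e-05,
        2.44093492e-04, -1.02587233e-03,  2.47725314e-04]), 'joint_efforts': array([-1.60621698e-01, -6.04015660e+01,  5.76385539e-01, -1.37562668e+01,
       -1.54875900e-02, -3.97371138e-01,  1.58594514e-02]), 'tcp_pos': array([ 481.02680611, -306.42691012,   23.91799547]), 'tcp_rot': array([ 3.14120087e+00, -1.52211417e-03, -3.55982793e-01]), 'force': array([-0.84398224,  0.14784482,  7.33760729]), 'torque': array([ 0.08211195,  0.23879953, -0.06882111]), 'grasp_force': 30.957979559898376, 'opening': 45.319455811969505}
```

View pics/w2.png

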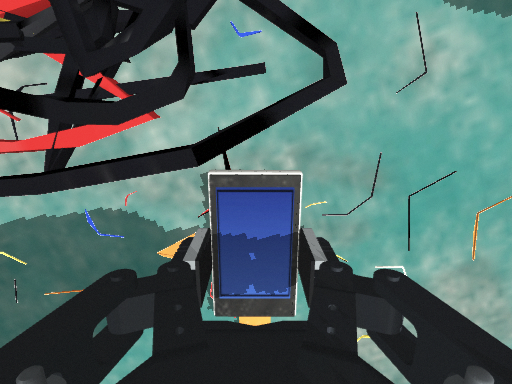

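Gripped near the plate's middle with the tail toward the camera bottom (255,320), and the fingertips just touch the bench. I'll lift and move to a viewing pose in front of the nest.

```bash
python3 - <<'E'
from h import *
st=ctrl.sense();st['tcp_pos'][2]=150
rows([430,-33,150],-0.024,7,0.4,st)
E
```

```text
[-0.0204, -0.0341, -0.0, 0.01, -0.01, -2.72, 0.4]
[-0.0188, -0.035, -0.0, 0.01, -0.01, -2.72, 0.4]
[-0.0171, -0.0359, -0.0, 0.01, -0.01, -2.72, 0.4]
[-0.0154, -0.0366, -0.0, 0.01, -0.01, -2.72, 0.4]
[-0.0137, -0.0373, -0.0, 0.01, -0.01, -2.72, 0.4]
[-0.0119, -0.0379, -0.0, 0.01, -0.01, -2.72, 0.4]
[-0.0101, -0.0384, -0.0, 0.01, -0.01, -2.72, 0.4]
```

Emit:
{"fn": "step_arm", "kwargs": {
  "plan": [
    [0,0,-0.01,0,0,0,0.4],
    [0,0,-0.03,0,0,0,0.4],
    [0,0,-0.043,0,0,0,0.4],
    [0,0,-0.043,0,0,0,0.4],
    [-0.0205,-0.034,0,0,0,-2.7,0.4],
    [-0.019,-0.035,0,0,0,-2.7,0.4],
    [-0.017,-0.036,0,0,0,-2.7,0.4],
    [-0.0155,-0.0365,0,0,0,-2.7,0.4],
    [-0.0135,-0.0375,0,0,0,-2.7,0.4],
    [-0.012,-0.038,0,0,0,-2.7,0.4],
    [-0.01,-0.0385,0,0,0,-2.7,0.4],
    [0,0,0,0,0,0,0.4],
    [0,0,0,0,0,0,0.4]
  ]
}}

```text
time_s: 5.68
tcp_pos: [430.0, -32.8, 149.4]
tcp_rot: [3.141, -0.001, -0.026]
force: [0.4, -0.5, -0.5]
opening: 44.9
grasp_force: 31.0
```

```bash
python3 - <<'E'
from h import *
s=snap('wrist','w3.png');np.savez('/tmp/w3',**s);C=cloud(s);st=ctrl.sense();print(st['time_s'],st['tcp_pos'],st['tcp_rot'],st['opening'],st['grasp_force'])
# held plate top: depth cluster
T=st['tcp_pos'];R=Ro.from_euler('xyz',st['tcp_rot']);L=R.inv().apply((C.reshape(-1,3)-T)).reshape(C.shape)
w=(abs(L[...,1])<30)&(abs(L[...,0])<70)&(L[...,2]>8)&(L[...,2]<22)&(s['range_z']>0)
r=cv2.minAreaRect(L[w][:,:2].astype(np.float32));print('plate in tool',r,np.median(L[w],0),w.sum())
# deck / pins / contact plate
J=(abs(C[...,0]-505)<110)&(abs(C[...,1]+34)<120)
for lo,hi in((31,37),(40,46.5),(47,56)):
    m=J&(C[...,2]>lo)&(C[...,2]<hi);n,l,stt,ce=cv2.connectedComponentsWithStats(m.astype(np.uint8))
    for k in range(1,n):
        if stt[k,4]>15: 
            P=C[l==k];print((lo,hi),stt[k,4],P.mean(0).round(1),cv2.minAreaRect(P[:,:2].astype(np.float32)))
E
```

```text
5.725 [430.00395455 -33.19827531 149.23617815] [ 3.14110324e+00 -6.95645675e-04 -2.74866561e-02] 45.095978364471264 30.965856313705444
plate in tool ((-4.962749481201172, 0.2844734191894531), (91.23944854736328, 58.32426452636719), 0.01918412186205387) [ 4.96517961  0.49752984 15.05195548] 13617
(31, 37) 43259 [511.  -27.3  34.3] ((496.28009033203125, -30.265823364257812), (207.27137756347656, 158.56190490722656), 88.53643798828125)
(40, 46.5) 111 [569.9  14.6  43.3] ((570.08642578125, 15.235755920410156), (3.4914045333862305, 19.392253875732422), 7.08110237121582)
(40, 46.5) 107 [567.6 -79.2  43.4] ((567.7376708984375, -79.570556640625), (19.64669418334961, 3.30035400390625), 80.88264465332031)
(40, 46.5) 29 [545.8 -16.1  43.5] ((546.2306518554688, -15.813777923583984), (2.9793920516967773, 7.508472442626953), 26.91242027282715)
(40, 46.5) 24 [544.7 -47.9  43.2] ((545.124267578125, -47.86280059814453), (7.555233001708984, 3.086514711380005), 73.5882339477539)
(40, 46.5) 21 [532.9  -4.7  42.9] ((533.1309204101562, -4.791381359100342), (2.2751033306121826, 7.083022117614746), 41.17064
[... 2018 characters left out ...]
3), 6.567551612854004)
(47, 56) 19 [ 469.8 -127.8   51.4] ((469.99774169921875, -128.1737060546875), (1.1799979209899902, 3.948084592819214), 20.73964500427246)
(47, 56) 45 [457.2 -12.5  49.2] ((457.44549560546875, -12.428394317626953), (7.074781894683838, 3.8445074558258057), 89.03682708740234)
(47, 56) 48 [456.3 -46.3  49.1] ((456.58892822265625, -46.309749603271484), (7.814472198486328, 4.069863319396973), 87.67996978759766)
(47, 56) 133 [437.6  36.6  49.9] ((437.3499450683594, 36.944580078125), (9.503274917602539, 9.722220420837402), 15.443699836730957)
(47, 56) 132 [434.6 -94.3  50. ] ((434.23223876953125, -94.51471710205078), (10.134753227233887, 9.420478820800781), 24.774799346923828)
```

View pics/w3.png

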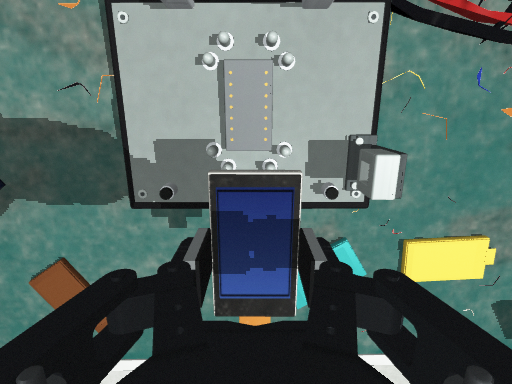

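Wrist view: held display at (255,245), nest contact plate at (246,105), and all eight pins found by depth. The pins' mean gives the nest at (501.6, -30.6), yaw -0.022. Next I'll measure the plate in the tool frame.

```bash
python3 - <<'E'
from h import *
s=dict(np.load('/tmp/w3.npz'));C=cloud(s);st=ctrl.sense();T=st['tcp_pos'];R=Ro.from_euler('xyz',st['tcp_rot'])
L=R.inv().apply((C.reshape(-1,3)-T)).reshape(C.shape)
m=(L[...,2]>12)&(L[...,2]<19)
v,u=np.mgrid[:384,:512];m&=(u>203)&(u<308)&(v>160)&(v<325)
m=cv2.morphologyEx(m.astype(np.uint8),cv2.MORPH_OPEN,np.ones((5,5)))>0
P=L[m];print(P.min(0),P.max(0))
for v0 in (180,200,260,310): 
    q=L[v0][m[v0]];print('row',v0,q[[0,-1]].round(1).tolist())
for u0 in (225,255,285):
    q=L[:,u0][m[:,u0]];print('col',u0,q[[0,-1]].round(1).tolist())
print('tilt fit',np.linalg.lstsq(np.c_[P[:,:2],np.ones(len(P))],P[:,2],rcond=None)[0])
E
```

```text
[-41.27411846 -25.68706834  12.04903002] [40.62102309 27.31466147 18.98689237]
row 180 [[36.2, -22.2, 16.3], [36.1, 22.8, 17.2]]
row 200 [[26.2, -22.1, 16.1], [26.1, 22.7, 16.8]]
row 260 [[-4.8, -22.3, 12.8], [-5.5, 22.7, 14.3]]
row 310 [[-37.8, -22.1, 16.7], [-37.5, 22.7, 16.4]]
col 225 [[40.1, -13.9, 16.9], [-39.8, -15.8, 14.3]]
col 255 [[40.2, 0.5, 18.6], [-40.2, 0.6, 14.9]]
col 285 [[40.1, 14.9, 17.1], [-40.5, 17.2, 15.3]]
tilt fit [3.69056629e-03 7.50223282e-04 1.50852124e+01]
```

Emit:
{"fn": "step_arm", "kwargs": {
  "plan": [
    [0.024,-0.0016,0,0,0,-0.2,0.4],
    [0.024,-0.0015,0,0,0,0,0.4],
    [0.0235,-0.0015,0,0,0,0,0.4],
    [0,0,0.03,0,0,0,0.4],
    [0,0,0.03,0,0,0,0.4],
    [0,0,0.008,0,0,0,0.4],
    [0,0,0,0,0,0,0.4],
    [0,0,0,0,0,0,0.4]
  ]
}}

```text
time_s: 6.72
tcp_pos: [502.0, -29.8, 81.9]
tcp_rot: [3.142, -0.002, -0.023]
force: [-0.2, -0.2, -0.4]
opening: 45.1
grasp_force: 31.0
```

```bash
python3 - <<'E'
from h import *
p=[];r=[]
s=snap('wrist','w4.png')
for i in range(3):
    s=snap('wrist');st=ctrl.sense();p.append(st['tcp_pos']);r.append(st['tcp_rot'])
print(st['time_s'],np.mean(p,0),np.mean(r,0),st['force'])
C=cloud(s);J=(abs(C[...,0]-505)<60)&(abs(C[...,1]+30)<40)&(C[...,2]>47)&(C[...,2]<53)
n,l,stt,ce=cv2.connectedComponentsWithStats(J.astype(np.uint8))
for k in range(1,n):
    if stt[k,4]>15: P=C[l==k];print(stt[k,4],P.mean(0).round(1),cv2.minAreaRect(P[:,:2].astype(np.float32)))
v,u=np.mgrid[:384,:512]
m=(abs(C[...,2]-65)<4)&(u>203)&(u<308)&(v>160)&(v<325)
m=cv2.morphologyEx(m.astype(np.uint8),cv2.MORPH_OPEN,np.ones((5,5)))>0
for v0 in (185,200,310): q=C[v0][m[v0]];print('row',q[[0,-1]].round(1).tolist())
for u0 in (225,255,285): q=C[:,u0][m[:,u0]];print('col',q[[0,-1]].round(1).tolist())
E
```

```text
6.925 [501.8390951 -29.5430024  81.7663526] [ 3.14154774e+00 -1.62916580e-03 -2.28206908e-02] [ 0.61790798  0.84546838 -0.42996742]
162 [548.8 -15.   49.1] ((548.595947265625, -14.902807235717773), (7.244207382202148, 7.315097808837891), 32.50607681274414)
169 [548.  -48.5  49.1] ((547.718505859375, -48.72328186035156), (7.484202861785889, 7.423261642456055), 16.68998146057129)
132 [535.9  -2.9  49.3] ((535.6799926757812, -2.674842357635498), (5.690243244171143, 7.777866363525391), 88.70561218261719)
144 [534.5 -59.7  49.3] ((534.2330932617188, -59.9466552734375), (6.818728446960449, 7.265022277832031), 86.46586608886719)
53 [468.7 -56.6  49.3] ((468.143310546875, -56.46025848388672), (7.522979259490967, 3.224644660949707), 13.595768928527832)
46 [469.9  -2.5  49.6] ((469.72540283203125, -2.6018688678741455), (2.979085683822632, 7.238495826721191), 82.19278717041016)
row [[536.0, -8.4, 64.8], [535.1, -53.6, 65.1]]
row [[528.3, -8.3, 64.4], [527.3, -53.4, 64.5]]
row [[464.4, -7.0, 64.6], [464.0, -51.8, 65.4]]
col [[542.4, -16.8, 62.9], [462.2, -13.2, 67.0]]
col [[542.1, -31.4, 63.2], [451.9, -29.4, 61.4]]
col [[541.6, -46.1, 62.4], [460.6, -46.2, 65.8]]
```

Emit:
{"fn": "step_arm", "kwargs": {
  "plan": [
    [0,0.0005,0.006,0,0,0,0.4],
    [0,0,0.005,0,0,0,0.4],
    [0,0,0.003,0,0,0,0.4],
    [0,0,0,0,0,0,0.4],
    [0,0,0,0,0,0,0.4]
  ]
}}

```text
time_s: 7.55
tcp_pos: [501.1, -29.9, 66.9]
tcp_rot: [3.142, 0.0, -0.023]
force: [-1.6, -0.2, 4.1]
opening: 44.9
grasp_force: 31.4
```

Emit:
{"fn": "step_arm", "kwargs": {
  "plan": [
    [0,0,0,0,0,0,0.75],
    [0,0,0,0,0,0,0.75],
    [0,0,0,0,0,0,0.75],
    [0,0,-0.01,0,0,0,0.75],
    [0,0,-0.03,0,0,0,0.75],
    [0,0,-0.04,0,0,0,0.75],
    [-0.03,0,-0.03,0,0,0,0.75],
    [-0.03,0,0,0,0,0,0.75],
    [0,0,0,0,0,0,0.75]
  ]
}}

```text
time_s: 8.68
tcp_pos: [439.4, -28.7, 178.0]
tcp_rot: [3.141, -0.0, -0.023]
force: [0.9, 0.3, 0.2]
opening: 64.0
grasp_force: 0.0
```

```bash
python3 - <<'E'
from h import *
s=snap('wrist','w5.png');np.savez('/tmp/w5',**s);C=cloud(s);st=ctrl.sense();print(st['time_s'],st['tcp_pos'],st['tcp_rot'])
m=(C[...,2]>50.8)&(C[...,2]<54)&(abs(C[...,0]-502)<60)&(abs(C[...,1]+31)<25)
m=cv2.morphologyEx(m.astype(np.uint8),cv2.MORPH_OPEN,np.ones((5,5)))>0
P=C[m];print(cv2.minAreaRect(P[:,:2].astype(np.float32)),np.median(P,0),np.linalg.lstsq(np.c_[P[:,:2]-[502,-31],np.ones(len(P))],P[:,2],rcond=None)[0])
t=snap('top','t5.png');C=cloud(t)
k=(C[...,2]>60)&(C[...,0]<500)&(C[...,0]>430)&(abs(C[...,1]+125)<25);print('keeper',C[k].mean(0),C[k].min(0),C[k].max(0),np.median(C[k],0))
# lid line
L=(C[...,2]>70)&(C[...,0]>560)&(C[...,0]<700)&(abs(C[...,1]+34)<100)&(C[...,2]<215);P=C[L];mp=P[(abs(P[:,1]+34)>62)]
print(np.polyfit(mp[:,2],mp[:,0],1),P.max(0))
sc=snap('scene','s5.png');C=cloud(sc)
L=(C[...,2]>150)&(C[...,0]>560)&(C[...,0]<700)&(abs(C[...,1]+34)<100)&(C[...,2]<240);P=C[L];print(len(P),P.max(0))
E
```

```text
8.725 [440.98825582 -28.67606061 177.81429584] [ 3.14136360e+00 -1.26818012e-03 -2.27397997e-02]
((499.6395263671875, -31.2427921295166), (77.82473754882812, 43.15825271606445), 0.1752222627401352) [499.67015379 -30.83572982  51.85795614] [6.79267898e-04 2.24952811e-03 5.19078945e+01]
keeper [ 454.72638272 -126.15294132   86.94090951] [ 439.68705398 -135.17994582   75.64144028] [ 469.27561899 -117.66419933   94.15627014] [ 455.06861766 -125.70267752   87.77784557]
[3.45110963e-01 5.50944603e+02] [647.87553519  39.79810097 212.26171754]
598 [632.39287784  44.56093395 211.72128069]
```

View pics/w5.png

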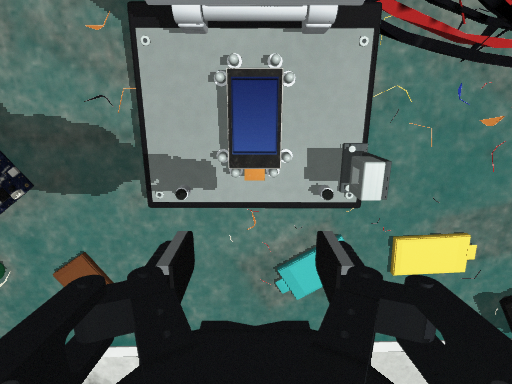

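The display lies flat in the nest (top at 51.9 mm), tail at (255,174), between all the pins. The lid leans back at about 1.9 rad, so it has to be pushed from behind. First I'll check the space there.

```bash
python3 - <<'E'
from h import *
for n in('top','scene'):
    s=snap(n);C=cloud(s);print(n)
    for x in range(640,900,20):
        m=(abs(C[...,0]-x)<10)&(abs(C[...,1]+31)<80)&(s['range_z']>0)
        if m.sum(): print(x,m.sum(),C[m][:,2].max().round(),np.percentile(C[m][:,2],90).round())
s=dict(np.load('/tmp/w5.npz'));C=cloud(s)
k=(C[...,2]>60)&(C[...,0]<500)&(C[...,0]>420)&(C[...,1]<-100)&(C[...,1]>-150);P=C[k];print('keeper',P.min(0),P.max(0));t=P[P[:,2]>P[:,2].max()-3];print(cv2.minAreaRect(t[:,:2].astype(np.float32)),np.median(t,0))
m=abs(C[...,2]-34)<2.5;P=C[m&(abs(C[...,0]-500)<110)&(abs(C[...,1]+31)<115)];print(P.min(0),P.max(0))
rows([675,-33,250],-0.022,8,0)
E
```

```text
top
640 34 207.0 184.0
700 51 5.0 3.0
720 343 25.0 9.0
740 352 25.0 19.0
760 328 23.0 17.0
780 3582 466.0 439.0
800 2422 464.0 441.0
820 160 423.0 382.0
840 23 362.0 258.0
880 307 224.0 221.0
scene
640 139 209.0 -755.0
660 194 6.0 1.0
680 188 4.0 2.0
700 167 5.0 2.0
720 182 24.0 2.0
740 186 22.0 12.0
760 179 23.0 13.0
780 2236 563.0 535.0
800 2791 565.0 517.0
820 324 565.0 405.0
840 125 564.0 355.0
860 70 563.0 356.0
880 114 565.0 360.0
keeper [ 440.28330408 -131.91483192   60.90955582] [ 470.77765395 -108.40531742   91.92392718]
((455.5630187988281, -117.12850952148438), (16.080041885375977, 29.3409423828125), 88.65457153320312) [ 456.06474437 -117.11823623   89.97833179]
[ 415.48987759 -135.77591036   31.50395003] [595.47470615  74.54191069  36.49767593]
[0.0291, -0.0001, -0.0091, -0.0, -0.0, -0.0, 0]
[0.0291, -0.0001, -0.0091, -0.0, -0.0, -0.0, 0]
[0.0291, -0.0001, -0.0091, -0.0, -0.0, -0.0, 0]
[0.0291, -0.0001, -0.0091, -0.0, -0.0, -0.0, 0]
[0.0291, -0.0001, -0.0091, -0.0, -0.0, -0.0, 0]
[0.0291, -0.0001, -0.0091, -0.0, -0.0, -0.0, 0]
[0.0291, -0.0001, -0.0091, -0.0, -0.0, -0.0, 0]
[0.0291, -0.0001, -0.0091, -0.0, -0.0, -0.0, 0]
```

Emit:
{"fn": "step_arm", "kwargs": {
  "plan": [
    [0.02,0,-0.037,0,0,0,0],
    [0.02,0,-0.036,0,0,0,0],
    [0.04,0,0,0,0,0,0],
    [0.045,0,0,0,0,0,0],
    [0.045,0,0,0,0,0,0],
    [0.03,0,0,0,0,0,0],
    [0.014,0,0,0,0,0,0],
    [0,0,0,0,0,0,0],
    [0,0,0,0,0,0,0]
  ]
}}

```text
time_s: 10.05
tcp_pos: [654.8, -33.4, 249.4]
tcp_rot: [-3.142, 0.001, -0.023]
force: [-0.6, 0.0, 0.1]
opening: -0.0
grasp_force: 0.0
```

```bash
python3 - <<'E'
from h import *
s=snap('wrist','w6.png');np.savez('/tmp/w6',**s);st=ctrl.sense();print(st['time_s'],st['tcp_pos'],st['tcp_rot'],st['force'],st['joint_pos'].round(2),st['opening'])
C=cloud(s);
for z in (180,190,200,205):
    m=(abs(C[...,2]-z)<4)&(C[...,0]<670)&(abs(C[...,1]+33)<80)&(C[...,0]>590);print(z,m.sum(), C[m][:,0].max() if m.any() else 0)
E
```

```text
10.1 [654.68894099 -33.40171875 249.76474919] [-3.14157013e+00  6.99698916e-04 -2.26164025e-02] [-0.91562397  0.01997722  0.11804898] [ 0.1   0.56 -0.15  1.42  0.09  1.17 -1.66] -0.2999099240142977
180 2276 650.3029761332292
190 378 628.4372043394089
200 427 631.7685610355546
205 968 632.4490397951897
```

View pics/w6.png

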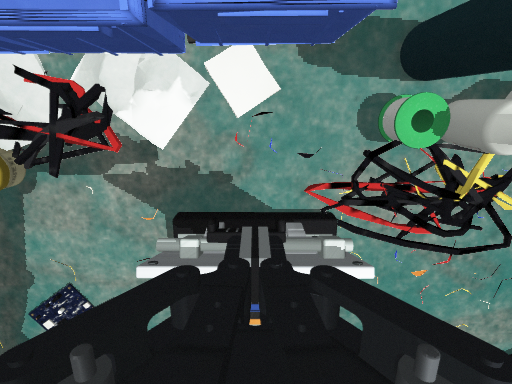

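The fingers stand behind the lid's rear edge (row ~270), with the bolt gear just below. I'll lower and start pushing.

Emit:
{"fn": "step_arm", "kwargs": {
  "plan": [
    [0,0,0.016,0,0,0,0],
    [0,0,0.016,0,0,0,0],
    [0,0,0,0,0,0,0],
    [-0.015,0,-0.0015,0,0,0,0],
    [-0.015,0,-0.0015,0,0,0,0]
  ]
}}

```text
time_s: 10.72
tcp_pos: [626.6, -32.7, 221.8]
tcp_rot: [-3.141, -0.004, -0.023]
force: [3.8, 0.4, 3.5]
opening: 0.2
grasp_force: 1.8
```

Emit:
{"fn": "step_arm", "kwargs": {
  "plan": [
    [-0.015,0,-0.0025,0,0,0,0],
    [-0.015,0,-0.0025,0,0,0,0],
    [-0.013,0,-0.004,0,0,0,0],
    [-0.013,0,-0.004,0,0,0,0]
  ]
}}

```text
time_s: 11.22
tcp_pos: [568.7, -31.5, 234.1]
tcp_rot: [3.142, -0.0, -0.023]
force: [3.1, 0.2, -0.6]
opening: -0.2
grasp_force: 1.1
```

Emit:
{"fn": "step_arm", "kwargs": {
  "plan": [
    [-0.0145,0,0.004,0,0,0,0],
    [-0.0145,0,0.004,0,0,0,0],
    [-0.0135,0,0.006,0,0,0,0],
    [-0.0135,0,0.006,0,0,0,0],
    [-0.012,0,0.009,0,0,0,0],
    [-0.012,0,0.009,0,0,0,0],
    [-0.009,0,0.007,0,0,0,0],
    [-0.009,0,0.007,0,0,0,0]
  ]
}}

```text
time_s: 12.22
tcp_pos: [471.0, -29.3, 181.8]
tcp_rot: [3.142, -0.001, -0.023]
force: [0.7, 0.5, -0.6]
opening: 0.1
grasp_force: 0.6
```

Emit:
{"fn": "step_arm", "kwargs": {
  "plan": [
    [0,0,-0.02,0,0,0,0],
    [0,0,-0.04,0,0,0,0],
    [-0.03,0,-0.04,0,0,0,0],
    [0,0,0,0,0,0,0]
  ]
}}

```text
time_s: 12.72
tcp_pos: [440.5, -28.6, 284.1]
tcp_rot: [3.141, -0.003, -0.023]
force: [0.2, -0.5, -0.5]
opening: 0.1
grasp_force: 0.0
```

```bash
python3 - <<'E'
from h import *
s=snap('wrist','w7.png');np.savez('/tmp/w7',**s);st=ctrl.sense();print(st['time_s'],st['tcp_pos'],st['tcp_rot'],st['force'])
for q in ('thumb_rest','lid_front','jig_bolt'):
    C=cloud(s)
    for d in ctrl.cut_out('wrist',q)[:2]:
        m=d['mask']&(s['range_z']>0);print(q,d['conf'],d['location'],m.sum(),np.median(C[m],0))
E
```

```text
12.775 [440.84700237 -28.67112025 282.67740361] [ 3.14119761e+00 -1.90923823e-03 -2.28668500e-02] [0.67901512 0.37123366 0.62564385]
thumb_rest 0.97 [250.5, 130.9] 2606 [492.92597765 -25.78632582 152.83842933]
lid_front 0.95 [255.6, 110.0] 20752 [508.4747236  -30.57868228 117.59715402]
lid_front 0.22 [0.0, 3.3] 36 [642.51538856 269.47186205   9.08541558]
jig_bolt 0.87 [250.1, 132.3] 2677 [492.94608037 -26.60550482 152.57234388]
```

View pics/w7.png

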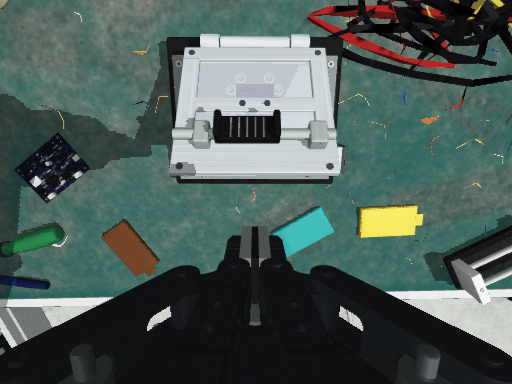

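The lid is partly closed. The black thumb rest is at (247,126), a little left of centre, between guide blocks at (201,134) and (319,134). I'll measure the lid angle and the rest.

```bash
cat > lid.py <<'E'
from h import *
def lid(s,H=(579.6,60),yaw=-0.022,o=(501.6,-30.6)):
    C=cloud(s);c,n=np.cos(yaw),np.sin(yaw)
    X=C.copy();d=C[...,:2]-o;X[...,0]=d[...,0]*c+d[...,1]*n;X[...,1]=-d[...,0]*n+d[...,1]*c
    return X   # jig-frame
def rest(s):
    X=lid(s);ms=ctrl.cut_out('wrist','lid_front')[0]['mask']
    hx=78
    m=ms&(X[...,0]<50)&(abs(X[...,1])>55)&(X[...,2]>45)
    v=m&(X[...,0]>-75)
    P=X[v];
    for _ in range(4):
        k=np.polyfit(P[:,0],P[:,2],1);r=abs(np.polyval(k,P[:,0])-P[:,2]);P=P[r<max(2,np.median(r)*2)]
    a=-np.arctan(k[0]);print('lid angle',a,'height err at hinge',np.polyval(k,78)-60-4/np.cos(a),len(P))
    t=ctrl.cut_out('wrist','thumb_rest')[0]['mask']&(s['range_z']>0)
    Q=X[t];lr=np.c_[-(Q[:,0]-78)*np.cos(a)+(Q[:,2]-60)*np.sin(a),Q[:,1],(Q[:,0]-78)*np.sin(a)+(Q[:,2]-60)*np.cos(a)]
    for lo,hi in((18,25.5),(27,36)):
        z=lr[(lr[:,2]>lo)&(lr[:,2]<hi)&(abs(lr[:,0]-122)<20)];print('h',lo,hi,len(z),'r,y pct',np.percentile(z,[2,50,98],axis=0).round(1).tolist())
    return a
E
python3 - <<'E'
from lid import *
s=dict(np.load('/tmp/w7.npz'));s2=snap('wrist');rest(s2)
E
```

```text
lid angle 0.6536999228660747 height err at hinge 0.08254297845141778 3399
h 18 25.5 1478 r,y pct [[111.6, -16.2, 18.7], [125.4, 6.4, 23.0], [134.6, 29.4, 24.6]]
h 27 36 384 r,y pct [[112.7, -20.9, 27.7], [124.8, 28.5, 31.5], [134.6, 34.0, 32.8]]
```

Lid angle is 0.654. The rest's centre is at jig y about +6.5, r 122, h 23, which matches the given sizes. I'll move the closed fingertips over the flat and press along the arc.

Emit:
{"fn": "step_arm", "kwargs": {
  "plan": [
    [0.02,-0.0024,0.031,0,0,0,0],
    [0.02,0,0.031,0,0,0,0],
    [0.0195,0,0.031,0,0,0,0],
    [0,0,0,0,0,0,0],
    [0,0,0,0,0,0,0]
  ]
}}

```text
time_s: 13.7
tcp_pos: [500.5, -27.4, 189.0]
tcp_rot: [-3.141, 0.001, -0.023]
force: [0.6, -0.4, 0.8]
opening: -0.2
grasp_force: 0.0
```

Emit:
{"fn": "step_arm", "kwargs": {
  "plan": [
    [0,0,0.0075,0,0,0,0],
    [-0.005,0,0.006,0,0,0,0],
    [-0.0055,0,0.0065,0,0,0,0],
    [-0.0055,0,0.0065,0,0,0,0],
    [-0.0055,0,0.0065,0,0,0,0]
  ]
}}

```text
time_s: 14.32
tcp_pos: [479.2, -27.0, 155.6]
tcp_rot: [-3.142, -0.001, -0.023]
force: [1.4, 0.2, 0.4]
opening: -0.2
grasp_force: 0.5
```

Emit:
{"fn": "step_arm", "kwargs": {
  "plan": [
    [-0.004,0,0.007,0,0,0,0],
    [-0.004,0,0.007,0,0,0,0],
    [-0.004,0,0.007,0,0,0,0],
    [-0.002,0,0.006,0,0,0,0],
    [-0.002,0,0.006,0,0,0,0],
    [-0.0005,0,0.002,0,0,0,0],
    [0,0,0,0,0,0,0]
  ]
}}

```text
time_s: 15.2
tcp_pos: [462.7, -26.7, 120.7]
tcp_rot: [-3.142, 0.0, -0.023]
force: [0.6, 0.2, -0.1]
opening: -0.2
grasp_force: 0.0
```

```bash
python3 - <<'E'
from lid import *
s=snap('wrist','w8.png');st=ctrl.sense();print(st['tcp_pos'],st['force']);rest(s)
E
```

```text
[462.89608188 -26.66709678 120.85928016] [-0.34569163 -0.36522221 -0.916564  ]
lid angle 0.10142186003302334 height err at hinge -0.08967922292069641 9570
h 18 25.5 1651 r,y pct [[109.9, -17.0, 18.5], [114.9, 18.5, 22.6], [131.8, 29.5, 24.5]]
h 27 36 1008 r,y pct [[110.1, -21.0, 27.8], [120.0, 28.4, 31.2], [131.8, 34.1, 32.8]]
```

Lid at 0.101, as predicted. I'll bring it onto the display (step 2), then slide the bolt toward the keeper face.

Emit:
{"fn": "step_arm", "kwargs": {
  "plan": [
    [-0.001,0,0.0025,0,0,0,0],
    [-0.0005,0,0.0022,0,0,0,0],
    [0,0,0,0,0,0,0],
    [0,0,0,0,0,0,0],
    [0,0,0.001,0,0,0,0],
    [0,0,0.001,0,0,0,0],
    [0,0,0,0,0,0,0]
  ]
}}

```text
time_s: 16.23
tcp_pos: [461.0, -26.6, 114.4]
tcp_rot: [3.142, 0.001, -0.023]
force: [-0.9, -0.2, 5.9]
opening: 0.2
grasp_force: 2.5
```

Emit:
{"fn": "step_arm", "kwargs": {
  "plan": [
    [0,0.003,0,0,0,0,0],
    [0,0.003,0,0,0,0,0],
    [0,0.003,0,0,0,0,0],
    [0,0,0,0,0,0,0]
  ]
}}

```text
time_s: 16.73
tcp_pos: [460.8, -35.5, 114.4]
tcp_rot: [-3.141, 0.0, -0.023]
force: [-2.3, 0.2, 6.0]
opening: 0.0
grasp_force: 2.6
```

Emit:
{"fn": "step_arm", "kwargs": {
  "plan": [
    [0,0.002,0,0,0,0,0],
    [0,0.002,0,0,0,0,0],
    [0,0.002,0,0,0,0,0],
    [0,0,0,0,0,0,0]
  ]
}}

```text
time_s: 17.23
tcp_pos: [461.5, -41.0, 114.3]
tcp_rot: [-3.141, -0.001, -0.022]
force: [0.0, 5.3, 3.7]
opening: 0.2
grasp_force: 4.1
```

```bash
python3 - <<'E'
from lid import *
s=snap('wrist','w9.png');st=ctrl.sense();print(st['tcp_pos'],st['force'],st['torque']);rest(s)
E
```

```text
[461.5051554  -40.99410959 114.33185068] [0.22237488 4.35056933 3.24918382] [ 1.10824904 -0.03489331 -0.01224031]
lid angle 0.055368227799479294 height err at hinge -0.03728712827548808 10056
h 18 25.5 1758 r,y pct [[109.8, -25.5, 18.8], [115.7, 9.7, 22.7], [132.4, 21.3, 24.4]]
h 27 36 678 r,y pct [[110.1, -29.8, 27.4], [117.1, 20.6, 31.2], [128.4, 25.4, 32.7]]
```

Emit:
{"fn": "step_arm", "kwargs": {
  "plan": [
    [0,0.0015,0,0,0,0,0],
    [0,0.001,0,0,0,0,0],
    [0,0.001,0,0,0,0,0],
    [0,0,0,0,0,0,0]
  ]
}}

```text
time_s: 17.88
tcp_pos: [461.5, -41.7, 114.3]
tcp_rot: [-3.138, -0.001, -0.02]
force: [-0.6, 13.8, 4.9]
opening: 0.2
grasp_force: 7.7
```

Emit:
{"fn": "step_arm", "kwargs": {
  "plan": [
    [0,0,0.0007,0,0,0,0],
    [0,0,0,0,0,0,0],
    [0,0,0.0007,0,0,0,0],
    [0,0,0,0,0,0,0],
    [0,0,0.0007,0,0,0,0],
    [0,0,0,0,0,0,0]
  ]
}}

```text
time_s: 18.62
tcp_pos: [461.2, -42.0, 112.7]
tcp_rot: [-3.138, -0.001, -0.02]
force: [-2.0, 13.5, 12.7]
opening: -0.2
grasp_force: 9.9
```

Emit:
{"fn": "step_arm", "kwargs": {
  "plan": [
    [0,0,0.0007,0,0,0,0],
    [0,0,0,0,0,0,0],
    [0,0,0.0007,0,0,0,0],
    [0,0,0,0,0,0,0],
    [0,0,0.0007,0,0,0,0],
    [0,0,0,0,0,0,0]
  ]
}}

```text
time_s: 19.38
tcp_pos: [460.7, -45.7, 110.3]
tcp_rot: [3.141, 0.0, -0.023]
force: [-1.7, 1.8, 9.9]
opening: -0.1
grasp_force: 5.9
```

The bolt has entered (y went from -42.0 to -45.7 and the side force dropped). Sliding it home.

Emit:
{"fn": "step_arm", "kwargs": {
  "plan": [
    [0,0.002,0.0005,0,0,0,0],
    [0,0.002,0,0,0,0,0],
    [0,0.002,0,0,0,0,0],
    [0,0.002,0,0,0,0,0],
    [0,0,0,0,0,0,0]
  ]
}}

```text
time_s: 20.0
tcp_pos: [460.4, -54.0, 109.8]
tcp_rot: [3.141, 0.001, -0.023]
force: [-2.3, 0.6, 10.1]
opening: 0.1
grasp_force: 5.8
```

Emit:
{"fn": "step_arm", "kwargs": {
  "plan": [
    [0,0.0015,0,0,0,0,0],
    [0,0.0015,0,0,0,0,0],
    [0,0.001,0,0,0,0,0],
    [0,0,0,0,0,0,0]
  ]
}}

```text
time_s: 20.5
tcp_pos: [460.4, -55.2, 109.8]
tcp_rot: [-3.14, 0.001, -0.021]
force: [-2.9, 10.2, 10.4]
opening: -0.3
grasp_force: 7.2
```

```bash
python3 - <<'E'
from lid import *
s=snap('wrist','w10.png');st=ctrl.sense();print(st['time_s'],st['tcp_pos'],st['force']);rest(s)
E
```

```text
20.55 [460.37536927 -55.23629405 109.79573356] [-2.46296299  8.88119602 10.13222468]
lid angle 0.020311761627331927 height err at hinge -0.07144039490516896 10476
h 18 25.5 1732 r,y pct [[109.9, -39.8, 18.5], [115.7, -4.0, 22.6], [132.3, 7.7, 24.3]]
h 27 36 604 r,y pct [[109.9, -43.3, 27.4], [116.6, 7.2, 31.2], [128.4, 11.6, 32.6]]
```

Bolt about 23 mm home against its stop, lid at 0.020. Easing off and lifting.

Emit:
{"fn": "step_arm", "kwargs": {
  "plan": [
    [0,-0.003,0,0,0,0,0],
    [0,-0.002,-0.001,0,0,0,0],
    [0,0,-0.002,0,0,0,0],
    [0,0,-0.005,0,0,0,0],
    [0,0,-0.02,0,0,0,0],
    [-0.01,0,-0.04,0,0,0,0],
    [-0.01,0,-0.04,0,0,0,0],
    [0,0,0,0,0,0,0],
    [0,0,0,0,0,0,0]
  ]
}}

```text
time_s: 21.78
tcp_pos: [440.6, -51.8, 217.2]
tcp_rot: [3.142, 0.0, -0.023]
force: [0.7, 0.9, -1.4]
opening: 0.1
grasp_force: 0.0
```

```bash
python3 - <<'E'
from lid import *
s=snap('wrist','w11.png');st=ctrl.sense();print(st['time_s'],st['tcp_pos'],st['force']);rest(s)
E
```

```text
21.825 [440.4065349  -51.76709435 216.70109686] [-0.13708741  0.38645963  0.74664017]
lid angle 0.03155435563789245 height err at hinge -0.1192017487796253 4608
h 18 25.5 1364 r,y pct [[110.2, -36.0, 19.0], [121.1, -14.0, 22.6], [133.0, 7.3, 24.1]]
h 27 36 386 r,y pct [[110.6, -41.7, 28.2], [121.6, 7.6, 31.1], [133.0, 13.2, 32.7]]
```

View pics/w11.png

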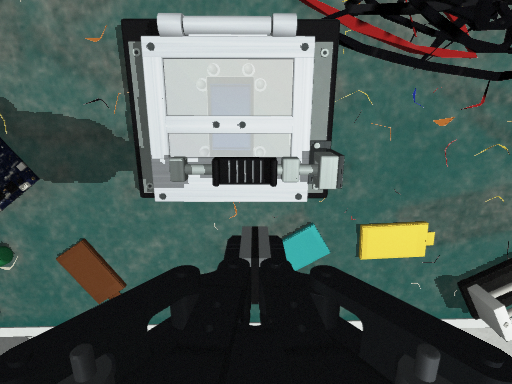

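The lid stays down at 0.03 and the rod sits in the keeper (325,170). The rest reads about 20.7 mm, so backing off under load dragged the bolt ~2 mm. I'll nudge it home without pressing on the flat.

Emit:
{"fn": "step_arm", "kwargs": {
  "plan": [
    [0.01,-0.0045,0.04,0,0,0,0],
    [0.0095,0,0.04,0,0,0,0],
    [0,0,0.012,0,0,0,0],
    [0,0,0.007,0,0,0,0],
    [0,0,0.0025,0,0,0,0],
    [0,0,0,0,0,0,0]
  ]
}}

```text
time_s: 22.68
tcp_pos: [460.7, -47.7, 116.7]
tcp_rot: [3.141, -0.001, -0.023]
force: [-0.5, -0.0, 0.3]
opening: -0.1
grasp_force: 0.0
```

Emit:
{"fn": "step_arm", "kwargs": {
  "plan": [
    [0,0.002,0,0,0,0,0],
    [0,0.002,0,0,0,0,0],
    [0,0.002,0,0,0,0,0],
    [0,0.0015,0,0,0,0,0],
    [0,0.0015,0,0,0,0,0],
    [0,0,0,0,0,0,0]
  ]
}}

```text
time_s: 23.42
tcp_pos: [460.2, -56.7, 116.0]
tcp_rot: [-3.142, 0.0, -0.023]
force: [-0.1, 1.0, 0.4]
opening: 0.3
grasp_force: 0.0
```

Emit:
{"fn": "step_arm", "kwargs": {
  "plan": [
    [0,0.0015,0,0,0,0,0],
    [0,0.001,0,0,0,0,0],
    [0,0,0,0,0,0,0]
  ]
}}

```text
time_s: 23.8
tcp_pos: [460.1, -59.0, 116.0]
tcp_rot: [-3.141, -0.0, -0.023]
force: [-0.4, 0.3, 0.1]
opening: -0.1
grasp_force: 0.5
```

```bash
python3 - <<'E'
from lid import *
s=snap('wrist','w12.png');st=ctrl.sense();print(st['time_s'],st['tcp_pos'],st['force']);rest(s)
E
```

```text
23.85 [460.13392414 -58.96153191 115.99490365] [-0.48653634  1.3152361  -0.04286828]
lid angle 0.031819822339705824 height err at hinge -0.1231478435292912 10169
h 18 25.5 2158 r,y pct [[109.9, -37.0, 18.7], [117.1, -5.6, 22.6], [133.0, 8.2, 24.4]]
h 27 36 598 r,y pct [[110.1, -41.4, 27.3], [117.9, 9.0, 31.1], [131.4, 13.0, 32.4]]
```

Emit:
{"fn": "step_arm", "kwargs": {
  "plan": [
    [0,0.001,0,0,0,0,0],
    [0,0.001,0,0,0,0,0],
    [0,0.001,0,0,0,0,0],
    [0,0,0,0,0,0,0]
  ]
}}

```text
time_s: 24.45
tcp_pos: [460.2, -60.7, 116.0]
tcp_rot: [-3.14, -0.0, -0.021]
force: [-0.0, 7.2, 0.9]
opening: 0.2
grasp_force: 3.7
```

Emit:
{"fn": "step_arm", "kwargs": {
  "plan": [
    [0,0.001,0,0,0,0,0],
    [0,0.001,0,0,0,0,0],
    [0,0,0,0,0,0,0]
  ]
}}

```text
time_s: 24.82
tcp_pos: [460.2, -61.1, 116.1]
tcp_rot: [-3.138, -0.0, -0.02]
force: [-0.7, 13.0, 1.1]
opening: 0.0
grasp_force: 6.4
```

```bash
python3 - <<'E'
from lid import *
s=snap('wrist','w13.png');st=ctrl.sense();print(st['time_s'],st['tcp_pos'],st['force']);rest(s)
X=lid(s);t=ctrl.cut_out('wrist','thumb_rest')[0]['mask']&(s['range_z']>0)
Q=X[t&(X[...,2]>92)];h=np.histogram(Q[:,1],bins=np.arange(-50,20,2));print(list(zip(h[1].round(),h[0])))
s=dict(np.load('/tmp/w7.npz'))
X=lid(s);m=(abs(X[...,1])<110)&(X[...,2]>0)
E
```

```text
24.875 [460.1971274  -61.09314003 116.07394589] [-0.56338419 12.45041272  2.49979513]
lid angle 0.03329801583679398 height err at hinge -0.08866400424332532 10071
h 18 25.5 2152 r,y pct [[110.0, -38.4, 18.8], [117.1, -7.3, 22.6], [132.7, 6.6, 24.3]]
h 27 36 574 r,y pct [[110.1, -42.9, 27.5], [117.9, 7.8, 31.1], [131.2, 11.4, 32.6]]
[(np.int64(-50), np.int64(0)), (np.int64(-48), np.int64(0)), (np.int64(-46), np.int64(0)), (np.int64(-44), np.int64(28)), (np.int64(-42), np.int64(38)), (np.int64(-40), np.int64(19)), (np.int64(-38), np.int64(0)), (np.int64(-36), np.int64(0)), (np.int64(-34), np.int64(0)), (np.int64(-32), np.int64(0)), (np.int64(-30), np.int64(0)), (np.int64(-28), np.int64(0)), (np.int64(-26), np.int64(1)), (np.int64(-24), np.int64(0)), (np.int64(-22), np.int64(1)), (np.int64(-20), np.int64(8)), (np.int64(-18), np.int64(0)), (np.int64(-16), np.int64(0)), (np.int64(-14), np.int64(0)), (np.int64(-12), np.int64(0)), (np.int64(-10), np.int64(0)), (np.int64(-8), np.int64(0)), (np.int64(-6), np.int64(0)), (np.int64(-4), np.int64(0)), (np.int64(-2), np.int64(0)), (np.int64(0), np.int64(0)), (np.int64(2), np.int64(0)), (np.int64(4), np.int64(21)), (np.int64(6), np.int64(181)), (np.int64(8), np.int64(151)), (np.int64(10), np.int64(103)), (np.int64(12), np.int64(2)), (np.int64(14), np.int64(0)), (np.int64(16), np.int64(0))]
```

The bolt is back at its end position (about 22.5 mm measured, same stop as before). Backing off clear, lifting, and checking.

Emit:
{"fn": "step_arm", "kwargs": {
  "plan": [
    [0,-0.005,0,0,0,0,0],
    [0,-0.004,0,0,0,0,0],
    [0,0,-0.01,0,0,0,0],
    [0,0,-0.03,0,0,0,0],
    [-0.01,0,-0.04,0,0,0,0],
    [0,0,-0.02,0,0,0,0],
    [0,0,0,0,0,0,0]
  ]
}}

```text
time_s: 25.9
tcp_pos: [451.0, -55.5, 217.9]
tcp_rot: [3.141, -0.004, -0.024]
force: [0.2, 0.1, -0.4]
opening: -0.3
grasp_force: 0.0
```

```bash
python3 - <<'E'
from lid import *
s=snap('wrist','w14.png');st=ctrl.sense();print(st['time_s'],st['tcp_pos'],st['force']);rest(s)
print(ctrl.hand_in())
E
```

```text
25.95 [450.46760452 -55.39061634 216.664749  ] [-0.05003029 -0.3555609   0.49704539]
lid angle 0.03406555246564278 height err at hinge -0.15056143298771563 4398
h 18 25.5 1328 r,y pct [[110.2, -37.1, 18.9], [121.2, -15.6, 22.5], [133.3, 5.9, 24.2]]
h 27 36 370 r,y pct [[110.7, -43.7, 27.5], [121.4, 6.2, 31.1], [132.8, 11.8, 32.8]]
the job is handed in; nothing more can be done
None
```

The job is handed in at about 26 s (no verdict came back): the display is flat in the nest with its tail to the front, the lid stays down at about 0.034 rad with the arm clear, and the bolt measures about 22.5 mm of its 24 mm home, pushed up to where it stopped.

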